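# Push the vial carriers home in the sampler track and bolt them in

## Task

Four vial carriers stand touching in the sampler's feed track: gently push the row from behind, on the last carrier only, so that it slides along as one train until it is fully home against the end stop; then push the retaining bolt's knob all the way in behind the row. Only push with the fingers: do not squeeze or lift the carriers, do not touch the vials, and leave everything else on the bench in its place.

Things in the scene. Friction and masses are not known exactly. Their poses are not given: they have to be found in the camera images.
- track: Sampler feed track, fixed on the bench: aluminium bed 106 x 380 x 12 mm, two steel guide rails (8 mm wide, tops 24 mm above the bench, 43 mm apart inside). Origin: on the lane's centre line at bench height. y: along the lane to the end stop; x: across it, to the bolt (away from the robot); z up. Open loading end at y = -200 mm
- stop_face (a point): End stop with rubber face 36 x 26 mm high. Point: middle of the face's lower edge, on the lane's floor, 12 mm above the bench, at x 0, y +170 mm of the track; axes as the track's. With the row home the first carrier touches this face and the last one's back face is 160 mm before it
- needle (a point): Tip of the sampling needle, 83 mm above the bench over the lane, 20 mm before the stop face. Its steel arm (14 mm wide, underside 130 mm above the bench) overhangs the lane by 28 mm from the stop; behind the stop stands the white tower, 130 x 125 x 190 mm high. Keep clear of it; axes as the track's
- carrier1: White plastic block 40 x 40 x 36 mm high (grey plate on each side) with a vial in its bore, about 0.1 kg, loose between the rails (1.5 mm play each side); first of the row, nearest the stop. Origin: centre of its underside; y towards the stop. The four touch; the row slides with about 2 to 8 N
- carrier2: White plastic block 40 x 40 x 36 mm high (grey plate on each side) with a vial in its bore, about 0.1 kg, loose between the rails (1.5 mm play each side); second of the row. Origin: centre of its underside; y towards the stop. The four touch; the row slides with about 2 to 8 N
- carrier3: White plastic block 40 x 40 x 36 mm high (grey plate on each side) with a vial in its bore, about 0.1 kg, loose between the rails (1.5 mm play each side); third of the row. Origin: centre of its underside; y towards the stop. The four touch; the row slides with about 2 to 8 N
- carrier4: White plastic block 40 x 40 x 36 mm high (grey plate on each side) with a vial in its bore, about 0.1 kg, loose between the rails (1.5 mm play each side); last of the row, nearest the open end: push on its back face, which looks to the track's -y. Origin: centre of its underside; y towards the stop. The four touch; the row slides with about 2 to 8 N
- vial1: Amber glass vial with crimped aluminium cap, 22.5 mm diameter, 46 mm tall, loose in the blind bore of carrier 1 (bore 26 mm deep, its floor 10 mm above the carrier's underside), standing 20 mm proud of it: top 68 mm above the bench. Origin: centre of its underside
- vial2: Amber glass vial with crimped aluminium cap, 22.5 mm diameter, 46 mm tall, loose in the blind bore of carrier 2 (bore 26 mm deep, its floor 10 mm above the carrier's underside), standing 20 mm proud of it: top 68 mm above the bench. Origin: centre of its underside
- vial3: Amber glass vial with crimped aluminium cap, 22.5 mm diameter, 46 mm tall, loose in the blind bore of carrier 3 (bore 26 mm deep, its floor 10 mm above the carrier's underside), standing 20 mm proud of it: top 68 mm above the bench. Origin: centre of its underside
- vial4: Amber glass vial with crimped aluminium cap, 22.5 mm diameter, 46 mm tall, loose in the blind bore of carrier 4 (bore 26 mm deep, its floor 10 mm above the carrier's underside), standing 20 mm proud of it: top 68 mm above the bench. Origin: centre of its underside
- bolt (a joint): Retaining bolt's travel in m: 0 = drawn out, 0.036 = fully in (knob against its housing). It slides to the track's -x, stays where left, moves with 1.5 to 3 N. Its 8 mm steel rod (axis 32 mm above the bench, y = +3 mm of the track) then crosses the lane, 3 mm behind the last carrier if the row is home; else it runs into a carrier's side
- bolt_head (a point): Centre of the outer face of the bolt's round steel knob (25 mm diameter, 9.5 mm thick, centre 32 mm above the bench, free below), on the far side of the track; axes as the track's. Push it to the track's -x. When fully in it lies at x = 68 mm of the track
- housing (a point): Centre of the top of the bolt's grey housing, fixed to the track between lane and knob, 28 mm (x) x 26 mm (y), 45 mm above the bench, from x = 30 to 58 mm of the track; axes as the track's
- spare_carrier: Bystander: an empty carrier of the same kind, 40 x 40 x 36 mm, standing on the bench beside the track. Origin: centre of its underside
- spare_vial: Bystander: a capped vial, 22.5 mm diameter, 46 mm tall, standing on the bench beside the track. Origin: centre of its underside
- beaker: Bystander: a small glass beaker, 54 mm diameter, 65 mm tall, near the tower. Origin: centre of its underside
- spatula: Bystander: a steel lab spatula 170 mm long lying on the bench between robot and track, about parallel to the track. Origin: centre of its underside
- jar: Bystander: an amber glass jar, 60 mm diameter, 75 mm tall, on the bench to the right. Origin: centre of its underside
- wash_bottle: Bystander: a white wash bottle with spout, 64 mm diameter, 196 mm tall, on the bench to the left. Origin: centre of its underside

How it is judged:
On the way, in this order (a step that is already met when the one before it is completed fails the run):
1. the row is home against the end stop (no carrier more than 3 mm short) with the bolt still out (y of carrier1 in the frame of stop_face above -0.023 m and y of carrier2 in the frame of stop_face above -0.063 m and y of carrier3 in the frame of stop_face above -0.103 m and y of carrier4 in the frame of stop_face above -0.143 m and value of joint bolt below 0.015 m), for 0.2 s.
2. the bolt is pushed in behind the row (value of joint bolt above 0.032 m), for 0.2 s.
At the end, for the whole second after the job is handed in: All four carriers stand flat in the lane, at rest, each no more than 3 mm short of its home place (first against the stop, the others touching in line), each with its vial upright in its bore; the bolt is in by more than 32 of its 36 mm (y of carrier1 in the frame of stop_face above -0.023 m and y of carrier2 in the frame of stop_face above -0.063 m and y of carrier3 in the frame of stop_face above -0.103 m and y of carrier4 in the frame of stop_face above -0.143 m and z of carrier1 in the frame of stop_face between -0.004 and 0.004 m and angle between each of carrier1, carrier2, carrier3, carrier4's own z axis and vertical below 0.1 rad and distance between vial1 and carrier1 below 0.014 m and angle between each of vial1, vial2, vial3, vial4's own z axis and vertical below 0.2 rad and linear speed of each of carrier1, carrier2, carrier3, carrier4 below 0.01 m/s and z of carrier2 in the frame of stop_face between -0.004 and 0.004 m and distance between vial2 and carrier2 below 0.014 m and z of carrier3 in the frame of stop_face between -0.004 and 0.004 m and distance between vial3 and carrier3 below 0.014 m and z of carrier4 in the frame of stop_face between -0.004 and 0.004 m and distance between vial4 and carrier4 below 0.014 m and value of joint bolt above 0.032 m).
It fails at once if a carrier was lifted or tipped (z of any of carrier1, carrier2, carrier3, carrier4 in the frame of stop_face above 0.008 m or angle between any of carrier1, carrier2, carrier3, carrier4's own z axis and vertical above 0.25 rad).
It fails at once if a vial was touched by the robot or left its carrier (contact force between any of the fingers, the arm and vial1 above 1 N or contact force between any of the fingers, the arm and vial2 above 1 N or contact force between any of the fingers, the arm and vial3 above 1 N or contact force between any of the fingers, the arm and vial4 above 1 N or distance between vial1 and carrier1 above 0.02 m or distance between vial2 and carrier2 above 0.02 m or distance between vial3 and carrier3 above 0.02 m or distance between vial4 and carrier4 above 0.02 m).
It fails at once if a carrier other than the last of the row was pushed directly (contact force between any of the fingers, the arm and carrier1 above 1 N or contact force between any of the fingers, the arm and carrier2 above 1 N or contact force between any of the fingers, the arm and carrier3 above 1 N).
It fails at once if the last carrier was rammed or squeezed (over 60 N) (contact force between the fingers and carrier4 above 60 N).
It fails at once if a bystander was disturbed (moved over 20 mm) (distance of any of spare_carrier, spare_vial, beaker, spatula, jar, wash_bottle from where it was at the start of the episode above 0.02 m).
It also fails if it takes over 48 s, if anything falls off the work surface, if the arm or the gripper's body presses on something with over 40 N, if the wrist force passes 120 N, or if a joint passes its speed limit or range.

## Robot

A 7-joint arm with a two-finger parallel gripper is mounted at the origin on the work surface. World frame = base frame: x ahead of the robot, y to its left, z up, the work surface at z = 0. Lengths are in m, angles in rad, forces in N, time in s.
With the tool pointing down it reaches from about 0.4 to 0.85 m from the base axis. Payload 4.5 kg.
Tool frame: the origin (TCP) lies midway between the tips of the shut fingers; the grasp point (between the pads) lies 19 mm behind it; z points along the fingers, y is the line along which they close (so a half turn about z gives the same grasp; the last joint's range is limited). The gripper opens to 88 mm and grips with 3 to 60 N. Pads are 18 mm wide; open, the fingers measure 123 mm over their backs; the gripper's body (75 mm by 187 mm) begins 45 mm behind the grasp point.
Start: joints at [1.375, 0.689, -0.195, 1.565, 0.157, 0.902, -0.215], TCP at [0.142, -0.609, 0.239] pointing down, gripper open.
Joint ranges: [-3.01, 3.01], [-0.46, 2.08], [-1.47, 1.51], [0.13, 2.56], [-1, 4.14], [0.04, 2.09], [-2.66, 2.66]. Speed limits (rad/s): [2.57, 2.57, 3.14, 3.14, 3.14, 3.14, 3.14].

## Interface

Orientations are given as a unit quaternion [x, y, z, w].
In Python, from plant import r gives the robot as it stands.
- The arm moves only by the tool carry_out, never from a script. Its argument "plan" is a list of rows, each an object with "rot": the turn, a rotation vector about the tool's x, y, z in rad, a list of three; "xyz": the shift along the tool's x, y, z in m, a list of three; "grip": the closure in counts, from 0 (fully open) to 255 (shut). In form: [{"rot": [wx, wy, wz], "xyz": [dx, dy, dz], "grip": grip}, ...]. A call has 1 to 8 rows; each row is the pose to reach, as a shift and turn from the pose commanded when the call began, along the tool's axes at that moment; what a row does not reach only later rows make up. A row lasts 1/12 s, in which the tool goes at most 41.7 mm and 7.16 degrees, less where a joint would pass 70% of its speed; a pose out of reach is approached as far as the arm can. A call with a gripper value outside its range is refused whole. The fingers move at their own pace and stop on an object; "squeeze" is the grip in N (left out, the last holds). Time passes only in rows, so rows that repeat a pose let the fingers close. It gives the time, the measured TCP pose, the force, the opening and the grip force at its end, in the units of the state.
- r.get_state(): the state, without advancing time (a new reading comes with each control period).
- r.snapshot(name): name is "side" or "top"; returns the picture (400x640x3 uint8, red, green, blue); there is no depth.
- r.camera_params(name): a dict with "fx", "fy", "cx", "cy" (pixels), "position" and "attitude" of the camera in the world. Camera axes: x right, y down, z forward; pixel columns grow to the right and rows downward; lengths in m; the calibration is good to about 2 mm. A picture is of the moment at which its call begins. camera_params takes no time and is no camera call.
- r.finish_job(): hands the job in; it is judged then, once.
The state is a dict: "clock": time; "q": joint angles; "qd": joint speeds; "joint_torque": joint torques, N m; "tool_pos": TCP position; "eef_rot": TCP orientation; "contact_force": force on the tool from outside, world axes, zero at the start; "moment": the same for the moment, N m; "opening": opening from 0.0 (shut) to 1.0 (fully open); "finger_force": force on a finger pad.
Only numpy, scipy, OpenCV 4.12 (cv2) and the standard library are available. Lean on these libraries where they do the work, as an engineer would, in place of code of your own. Each camera call takes 0.05 s, during which the arm holds its last target. There are 200 camera calls.

## Working session

There is one attempt and no reset: what is moved stays moved. The work goes in short steps, Python scripts to look and compute and a tool call to move; the robot and the scene stay as the last step left them, time stands still between calls to the robot, and variables do not carry over. Pictures are saved under pics/ and viewed, at most 10 in all, crops included, and the job is handed in when it is done.

Besides the shell and the picture viewer there is one more tool, called after "Call:" as name([rows], argument=value, ...), one row to a line, values as JSON. carry_out: Moves the arm, as the interface text tells. Its arguments: {"type":"object","properties":{"plan":{"type":"array"},"squeeze":{"type":"number"}},"required":["plan"]}

```bash
ls; mkdir -p pics; python3 - <<'E'
from plant import r
import cv2
for n in("side","top"):
    cv2.imwrite(f"pics/{n}0.png",r.snapshot(n)[:,:,::-1]); print(r.camera_params(n))
s=r.get_state(); print(s)
E
```

```text
pics
{'fx': 520.4817984855613, 'fy': 520.4817984855613, 'cx': 319.78197159711334, 'cy': 199.4033578702938, 'position': array([-0.13493217,  0.71129407,  1.09904591]), 'attitude': array([-0.35032159,  0.85630898, -0.35130664,  0.14350388])}
{'fx': 419.96255668342076, 'fy': 419.96255668342076, 'cx': 323.3749117462931, 'cy': 198.90736455238144, 'position': array([0.46170243, 0.01854835, 1.45349631]), 'attitude': array([ 0.71262445, -0.69984772,  0.03880712, -0.02955628])}
{'clock': 0.1, 'q': array([ 1.37480095,  0.68992267, -0.19452697,  1.56618975,  0.15731798,
        0.90251149, -0.21510425]), 'qd': array([ 0.00167569, -0.00127824,  0.00025337, -0.00152983,  0.00057023,
        0.00130743,  0.00041165]), 'joint_torque': array([-2.82275563e-03, -5.28494596e+01, -1.27164278e+00, -1.53836954e+01,
       -5.26426267e-02,  1.92347914e-03,  4.29831812e-05]), 'tool_pos': array([ 0.14219394, -0.60804703,  0.23798974]), 'eef_rot': array([ 9.93401465e-01,  1.14685915e-01, -1.56406349e-04, -8.04013066e-04]), 'contact_force': array([-0.07647076, -0.33402871,  0.7294823 ]), 'moment': array([-0.02730465, -0.00011247,  0.00896733]), 'finger_force': 0.0, 'opening': 1.001477107953617}
```

View pics/top0.png

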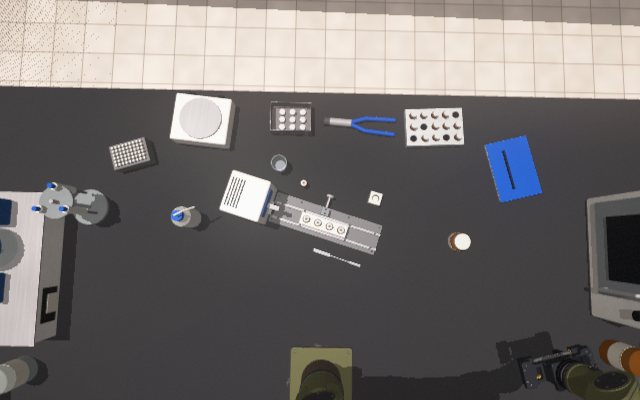

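View pics/side0.png

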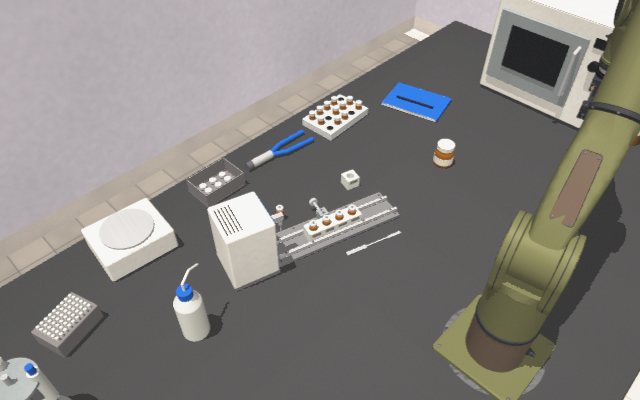

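The top view shows the track running from (275,205) to (380,240). The carriers are around (307–341, 219–230), the knob near (329,196), the spare carrier at (375,198) and the spatula at (337,257). I'll enlarge this area and overlay a measurement.

```bash
cat > h.py <<'E'
import numpy as np, cv2
from scipy.spatial.transform import Rotation as R
from plant import r
def ray(n,u,v,z):
    c=r.camera_params(n); d=R.from_quat(c["attitude"]).apply([(u-c["cx"])/c["fx"],(v-c["cy"])/c["fy"],1]); p=c["position"]
    return p+d*(z-p[2])/d[2]
def proj(n,P):
    c=r.camera_params(n); q=R.from_quat(c["attitude"]).inv().apply(np.atleast_2d(P)-c["position"])
    return np.c_[q[:,0]/q[:,2]*c["fx"]+c["cx"],q[:,1]/q[:,2]*c["fy"]+c["cy"]]
E
python3 - <<'E'
from h import *
a=cv2.imread("pics/top0.png")[165:275,255:395]
b=cv2.imread("pics/side0.png")[165:265,265:405]
cv2.imwrite("pics/topc.png",cv2.resize(a,None,fx=5.5,fy=5.4,interpolation=cv2.INTER_CUBIC))
cv2.imwrite("pics/sidec.png",cv2.resize(b,None,fx=5.5,fy=5.5,interpolation=cv2.INTER_CUBIC))
E
```

```text
(no output)
```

View pics/topc.png

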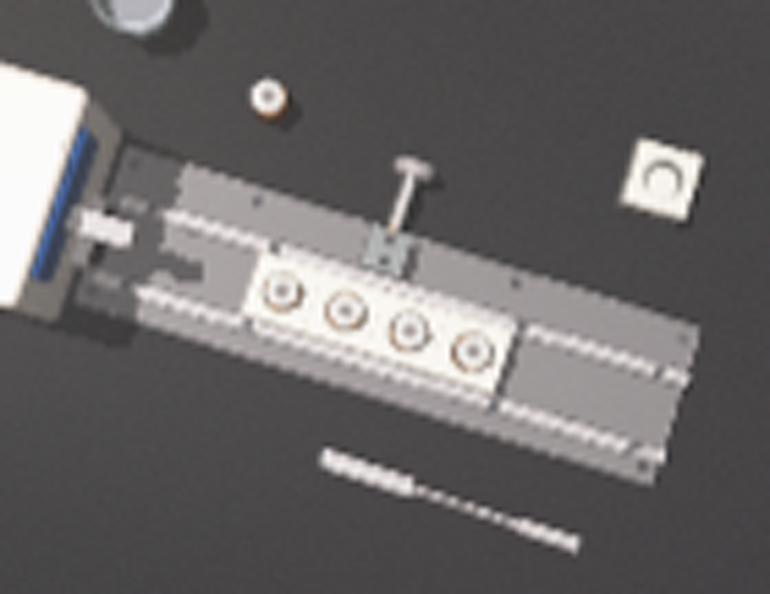

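View pics/sidec.png

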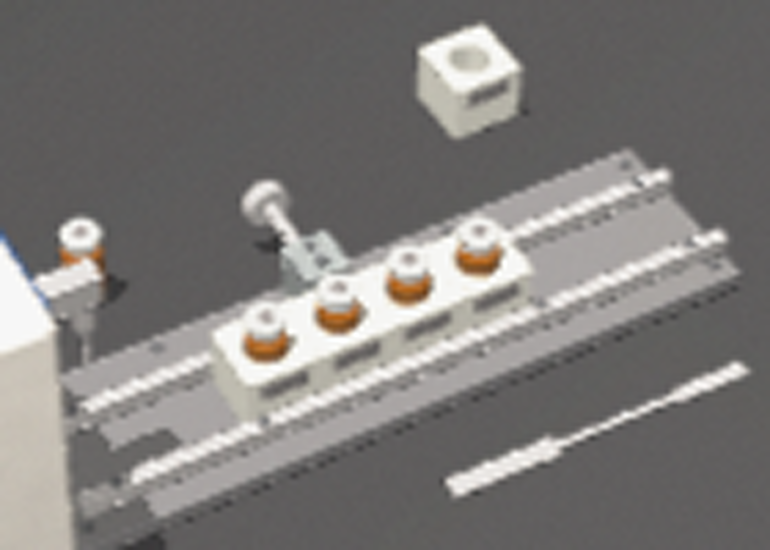

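The crops show four caps at (283,290), (346,310), (410,330) and (473,350) in the top crop, the knob at (413,163), the housing at (388,250) and the bed's open-end corners at (697,325) and (655,482). The spare carrier stands just beyond the far side of the open end. Next I turn these into world and track coordinates.

```bash
python3 - <<'E'
from h import *
np.set_printoptions(precision=4,suppress=True)
T=lambda u,v,z:ray("top",(u+.5)/5.5+254.5,(v+.5)/5.4+164.5,z)
S=lambda u,v,z:ray("side",(u+.5)/5.5+264.5,(v+.5)/5.5+164.5,z)
vt=np.array([T(*p,.068) for p in[(283,290),(346,310),(410,330),(473,350)]])
vs=np.array([S(*p,.068) for p in[(267,316),(340,288),(409,258),(480,230)]])
print(vt,vs)
c1,c2=T(697,325,.012),T(655,482,.012); print("end",c1,c2, S(630,150,.012),S(738,272,.012))
hs=T(388,250,.045);print("hous",hs)
d=vt[0]-vt[3]; 
rl=[T(527,328,.024),T(690,380,.024),T(166,215,.024)]
dr=rl[2]-rl[1]
for w in(d,dr): print("yaw of lane",np.arctan2(w[1],w[0]))
ey=dr[:2]/np.linalg.norm(dr[:2]); ex=np.array([ey[1],-ey[0]])
end=(c1+c2)[:2]/2
O=end+.2*ey; print("ey",ey,"ex",ex,"O",O)
tr=lambda p:np.array([(p[:2]-O)@ex,(p[:2]-O)@ey])
for n,p in[("v1",vt[0]),("v4",vt[3]),("v1s",vs[0]),("v4s",vs[3]),("hous",hs),("knob",T(414,166,.04)),("knobs",S(264,200,.032)),("spare",T(660,180,.036)),("spat0",T(325,460,0)),("spat1",T(578,545,0)),("railfar",rl[1]),("railnear",T(660,455,.024)),("svial",T(268,97,.046))]: print(n,p[:2],tr(p))
E
```

```text
[[ 0.531   0.0576  0.068 ]
 [ 0.5195  0.0196  0.068 ]
 [ 0.508  -0.019   0.068 ]
 [ 0.4964 -0.0569  0.068 ]] [[ 0.5306  0.0586  0.068 ]
 [ 0.5182  0.0205  0.068 ]
 [ 0.5078 -0.018   0.068 ]
 [ 0.4957 -0.0569  0.068 ]]
end [ 0.5162 -0.1997  0.012 ] [ 0.4167 -0.174   0.012 ] [ 0.5122 -0.2001  0.012 ] [ 0.4142 -0.17    0.012 ]
hous [ 0.5582 -0.0053  0.045 ]
yaw of lane 1.2778365437843255
yaw of lane 1.2784108325433985
ey [0.2882 0.9576] ex [ 0.9576 -0.2882] O [0.5241 0.0047]
v1 [0.531  0.0576] [-0.0087  0.0527]
v4 [ 0.4964 -0.0569] [-0.0087 -0.0669]
v1s [0.5306 0.0586] [-0.0093  0.0535]
v4s [ 0.4957 -0.0569] [-0.0095 -0.0671]
hous [ 0.5582 -0.0053] [0.0355 0.0003]
knob [ 0.6116 -0.0205] [0.091  0.0011]
knobs [ 0.6126 -0.0208] [0.0921 0.0011]
spare [ 0.606  -0.1728] [ 0.1296 -0.1463]
spat0 [0.4267 0.031 ] [-0.1008 -0.0029]
spat1 [ 0.3758 -0.1277] [-0.1038 -0.1695]
railfar [ 0.4811 -0.1937] [ 0.016  -0.2023]
railnear [ 0.4339 -0.1754] [-0.0345 -0.1984]
svial [0.6526 0.07  ] [0.1043 0.0996]
```

Call:
carry_out([
  {"rot": [0, 0, -0.06], "xyz": [0.027, -0.025, 0], "grip": 255},
  {"rot": [0, 0, -0.12], "xyz": [0.054, -0.05, 0], "grip": 255},
  {"rot": [0, 0, -0.18], "xyz": [0.081, -0.075, 0], "grip": 255},
  {"rot": [0, 0, -0.24], "xyz": [0.108, -0.1, 0], "grip": 255},
  {"rot": [0, 0, -0.3], "xyz": [0.135, -0.125, 0], "grip": 255},
  {"rot": [0, 0, -0.36], "xyz": [0.162, -0.15, 0], "grip": 255},
  {"rot": [0, 0, -0.42], "xyz": [0.189, -0.175, 0], "grip": 255},
  {"rot": [0, 0, -0.48], "xyz": [0.216, -0.2, 0], "grip": 255},
])

```text
clock: 0.77
tool_pos: [0.3076, -0.363, 0.2386]
eef_rot: [0.937, 0.349, -0.0, -0.0]
contact_force: [1.5, -0.3, 0.1]
opening: 0.42
finger_force: 0.0
```

```bash
cat >> h.py <<'E'
np.set_printoptions(precision=4,suppress=True)
O=np.array([.515,.0052]); ey=np.array([.2882,.9576]); ex=np.array([.9576,-.2882])
def go(x,y,z):
    "state in track axes, and tool-axis shift/turn to the track pose x,y,z with tool x along the lane"
    s=r.get_state(); p=s["tool_pos"]; A=R.from_quat(s["eef_rot"])
    q=(p[:2]-O); F=s["contact_force"]
    print("t",s["clock"],"track",np.array([q@ex,q@ey,p[2]]),"F x,y,z",np.array([F[:2]@ex,F[:2]@ey,F[2]]),"op",s["opening"])
    B=R.from_matrix(np.c_[np.r_[ey,0],np.r_[ex,0],[0,0,-1]])
    print("shift",A.inv().apply(np.r_[O+x*ex+y*ey,z]-p),"turn",(A.inv()*B).as_rotvec())
E
python3 -c "
from h import *;go(0,-.13,.1)"
```

```text
t 0.7667 track [-0.0925 -0.4123  0.2386] F x,y,z [1.5026 0.0895 0.0922] op 0.4203842102839658
shift [ 0.2879 -0.0732  0.1386] turn [-0.0004 -0.     -0.5659]
```

Call:
carry_out([
  {"rot": [0, 0, -0.08], "xyz": [0.036, -0.009, 0], "grip": 255},
  {"rot": [0, 0, -0.16], "xyz": [0.072, -0.018, 0], "grip": 255},
  {"rot": [0, 0, -0.24], "xyz": [0.108, -0.027, 0], "grip": 255},
  {"rot": [0, 0, -0.32], "xyz": [0.144, -0.036, 0], "grip": 255},
  {"rot": [0, 0, -0.4], "xyz": [0.18, -0.046, 0.01], "grip": 255},
  {"rot": [0, 0, -0.48], "xyz": [0.216, -0.055, 0.04], "grip": 255},
  {"rot": [0, 0, -0.56], "xyz": [0.25, -0.064, 0.06], "grip": 255},
  {"rot": [0, 0, -0.567], "xyz": [0.28, -0.073, 0.08], "grip": 255},
])

```text
clock: 1.43
tool_pos: [0.4726, -0.1258, 0.1578]
eef_rot: [0.802, 0.597, 0.0, 0.0]
contact_force: [-0.0, -0.5, 0.5]
opening: 0.006
finger_force: 0.0
```

```bash
python3 -c "
from h import *;go(0,-.13,.1)
cv2.imwrite('pics/s1.png',cv2.resize(r.snapshot('side')[130:290,240:440,::-1],None,fx=4,fy=3.7,interpolation=2))"
```

```text
t 1.4333 track [-0.0029 -0.1376  0.1578] F x,y,z [ 0.1459 -0.5039  0.5011] op 0.006048353336952751
shift [0.0076 0.0028 0.0578] turn [ 0.0003 -0.0001  0.0011]
```

View pics/s1.png

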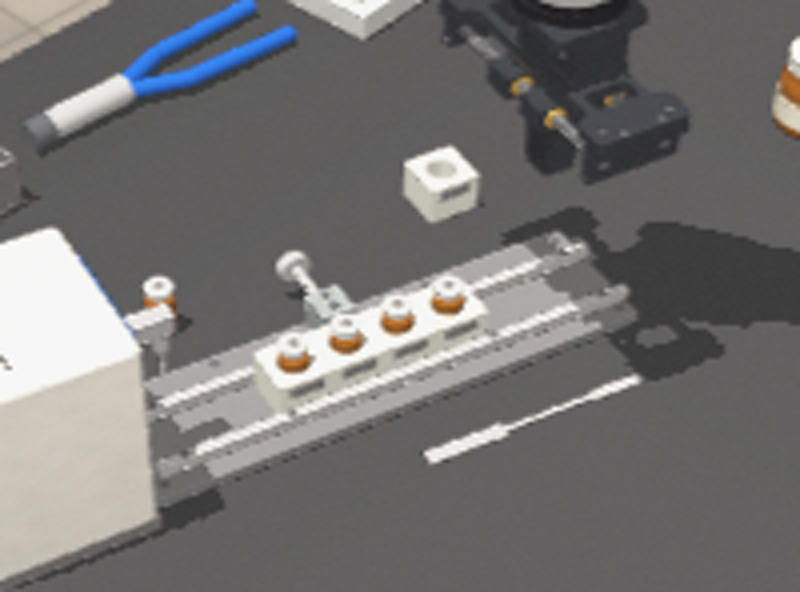

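The gripper hangs above the loading end with its fingers at about (555,160), and the row hasn't moved. Next I go down behind carrier 4 to z = 0.03.

Call:
carry_out([
  {"rot": [0, 0, 0], "xyz": [0.004, 0.003, 0.03], "grip": 255},
  {"rot": [0, 0, 0], "xyz": [0.006, 0.003, 0.06], "grip": 255},
  {"rot": [0, 0, 0], "xyz": [0.007, 0.003, 0.09], "grip": 255},
  {"rot": [0, 0, 0], "xyz": [0.007, 0.003, 0.115], "grip": 255},
  {"rot": [0, 0, 0], "xyz": [0.007, 0.003, 0.128], "grip": 255},
  {"rot": [0, 0, 0], "xyz": [0.007, 0.003, 0.128], "grip": 255},
])

```text
clock: 1.98
tool_pos: [0.475, -0.1208, 0.0283]
eef_rot: [0.803, 0.596, -0.002, -0.002]
contact_force: [0.3, 0.1, 0.5]
opening: 0.005
finger_force: 0.0
```

```bash
python3 -c "
from h import *;go(0,-.1,.03);print(proj('side',[r.get_state()['tool_pos']]))
cv2.imwrite('pics/s2.png',cv2.resize(r.snapshot('side')[130:290,240:440,::-1],None,fx=4,fy=3.7,interpolation=2))"
```

```text
t 1.9833 track [-0.002  -0.1321  0.0283] F x,y,z [0.2237 0.1834 0.5292] op 0.004725535786364386
shift [ 0.0321  0.0019 -0.0018] turn [-0.0049  0.0012 -0.0008]
[[371.6993 208.19  ]]
```

View pics/s2.png

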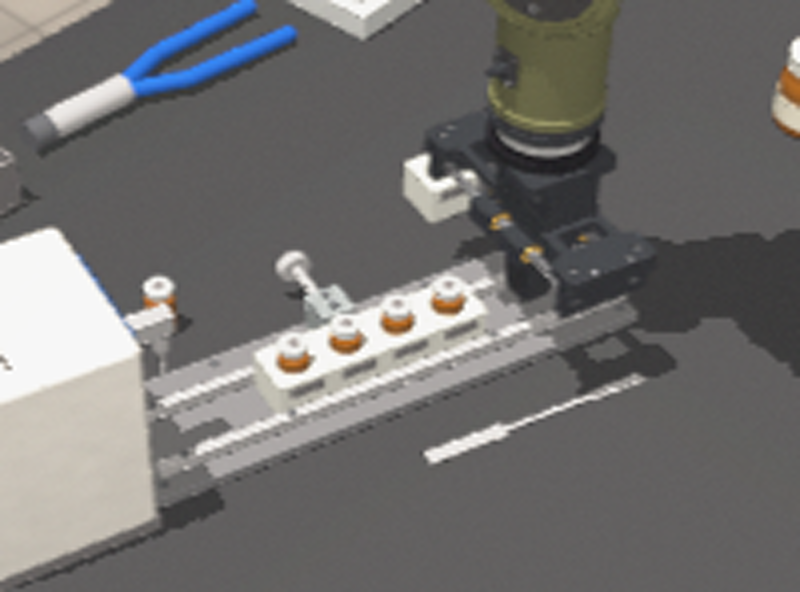

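The shut fingers at about (525,285) are in the lane behind the last carrier with a gap in front of it. Next I approach slowly.

Call:
carry_out([
  {"rot": [0, 0, 0], "xyz": [0.008, 0.001, 0.001], "grip": 255},
  {"rot": [0, 0, 0], "xyz": [0.016, 0.001, 0.001], "grip": 255},
  {"rot": [0, 0, 0], "xyz": [0.023, 0.001, 0.001], "grip": 255},
  {"rot": [0, 0, 0], "xyz": [0.029, 0.001, 0.001], "grip": 255},
  {"rot": [0, 0, 0], "xyz": [0.033, 0.001, 0.001], "grip": 255},
  {"rot": [0, 0, 0], "xyz": [0.036, 0.001, 0.001], "grip": 255},
  {"rot": [0, 0, 0], "xyz": [0.039, 0.001, 0.001], "grip": 255},
  {"rot": [0, 0, 0], "xyz": [0.042, 0.001, 0.001], "grip": 255},
])

```text
clock: 2.7
tool_pos: [0.489, -0.0835, 0.0302]
eef_rot: [0.804, 0.595, -0.002, 0.001]
contact_force: [-1.5, -4.9, 4.2]
opening: 0.006
finger_force: 2.6
```

```bash
python3 -c "
from h import *;go(0,0,.03)"
```

```text
t 2.7 track [ 0.0007 -0.0924  0.0302] F x,y,z [-0.0288 -5.1433  4.2062] op 0.005856569734780963
shift [ 0.0924 -0.0011 -0.0001] turn [-0.0006  0.004  -0.004 ]
```

Call:
carry_out([
  {"rot": [0, 0, 0], "xyz": [0.004, 0, 0], "grip": 255},
  {"rot": [0, 0, 0], "xyz": [0.008, 0, 0], "grip": 255},
  {"rot": [0, 0, 0], "xyz": [0.012, 0, 0], "grip": 255},
  {"rot": [0, 0, 0], "xyz": [0.016, 0, 0], "grip": 255},
  {"rot": [0, 0, 0], "xyz": [0.02, 0, 0], "grip": 255},
  {"rot": [0, 0, 0], "xyz": [0.024, 0, 0], "grip": 255},
  {"rot": [0, 0, 0], "xyz": [0.028, 0, 0], "grip": 255},
  {"rot": [0, 0, 0], "xyz": [0.032, 0, 0], "grip": 255},
])

```text
clock: 3.37
tool_pos: [0.4979, -0.0534, 0.0302]
eef_rot: [0.804, 0.595, -0.002, 0.001]
contact_force: [-1.9, -4.6, 4.6]
opening: 0.002
finger_force: 2.8
```

```bash
python3 -c "
from h import *;go(0,0,.03)
cv2.imwrite('pics/s3.png',cv2.resize(r.snapshot('side')[130:290,240:440,::-1],None,fx=4,fy=3.7,interpolation=2))"
```

```text
t 3.3667 track [ 0.0005 -0.0611  0.0302] F x,y,z [-0.4956 -4.9198  4.5838] op 0.002081059041085644
shift [ 0.0611 -0.0008 -0.0001] turn [-0.0011  0.0048 -0.0047]
```

View pics/s3.png

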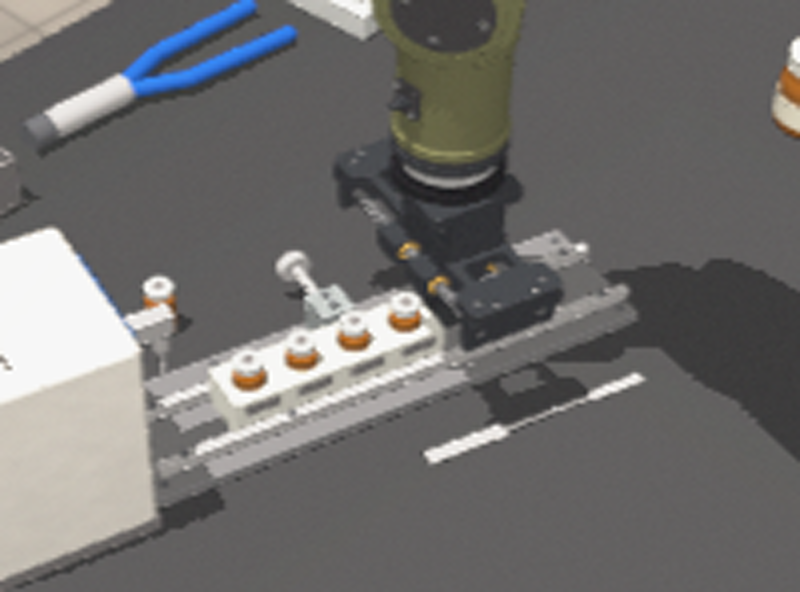

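The row slid about 32 mm as one train, with every carrier flat and every vial upright (caps from (250,362) to (405,305)). I'll keep pushing.

Call:
carry_out([
  {"rot": [0, 0, 0], "xyz": [0.004, 0, 0], "grip": 255},
  {"rot": [0, 0, 0], "xyz": [0.008, 0, 0], "grip": 255},
  {"rot": [0, 0, 0], "xyz": [0.012, 0, 0], "grip": 255},
  {"rot": [0, 0, 0], "xyz": [0.016, 0, 0], "grip": 255},
  {"rot": [0, 0, 0], "xyz": [0.02, 0, 0], "grip": 255},
  {"rot": [0, 0, 0], "xyz": [0.024, 0, 0], "grip": 255},
  {"rot": [0, 0, 0], "xyz": [0.028, 0, 0], "grip": 255},
  {"rot": [0, 0, 0], "xyz": [0.032, 0, 0], "grip": 255},
])

```text
clock: 4.08
tool_pos: [0.5073, -0.0225, 0.0301]
eef_rot: [0.804, 0.595, -0.002, 0.001]
contact_force: [-0.9, -5.2, 5.6]
opening: 0.004
finger_force: 2.9
```

Call:
carry_out([
  {"rot": [0, 0, 0], "xyz": [0.003, 0, 0], "grip": 255},
  {"rot": [0, 0, 0], "xyz": [0.006, 0, 0], "grip": 255},
  {"rot": [0, 0, 0], "xyz": [0.009, 0, 0], "grip": 255},
  {"rot": [0, 0, 0], "xyz": [0.012, 0, 0], "grip": 255},
  {"rot": [0, 0, 0], "xyz": [0.015, 0, 0], "grip": 255},
  {"rot": [0, 0, 0], "xyz": [0.018, 0, 0], "grip": 255},
  {"rot": [0, 0, 0], "xyz": [0.02, 0, 0], "grip": 255},
])

```text
clock: 4.67
tool_pos: [0.5132, -0.0031, 0.03]
eef_rot: [0.804, 0.595, -0.002, 0.001]
contact_force: [-1.1, -5.3, 5.7]
opening: 0.002
finger_force: 2.9
```

```bash
python3 -c "
from h import *;go(0,0,.03)"
```

```text
t 4.6667 track [ 0.0007 -0.0085  0.03  ] F x,y,z [ 0.4445 -5.4337  5.6729] op 0.0015268835893906098
shift [ 0.0085 -0.0007  0.    ] turn [-0.001   0.0039 -0.0037]
```

About 9 mm remain. I'll go on in 1.5 mm steps and watch the force.

Call:
carry_out([
  {"rot": [0, 0, 0], "xyz": [0.0015, 0, 0], "grip": 255},
  {"rot": [0, 0, 0], "xyz": [0.003, 0, 0], "grip": 255},
  {"rot": [0, 0, 0], "xyz": [0.0045, 0, 0], "grip": 255},
  {"rot": [0, 0, 0], "xyz": [0.006, 0, 0], "grip": 255},
  {"rot": [0, 0, 0], "xyz": [0.007, 0, 0], "grip": 255},
])

```text
clock: 5.08
tool_pos: [0.5151, 0.0033, 0.03]
eef_rot: [0.804, 0.595, -0.002, 0.001]
contact_force: [-2.3, -4.5, 5.5]
opening: 0.008
finger_force: 2.9
```

Call:
carry_out([
  {"rot": [0, 0, 0], "xyz": [0.001, 0, 0], "grip": 255},
  {"rot": [0, 0, 0], "xyz": [0.002, 0, 0], "grip": 255},
  {"rot": [0, 0, 0], "xyz": [0.002, 0, 0], "grip": 255},
])

```text
clock: 5.33
tool_pos: [0.5156, 0.0048, 0.0301]
eef_rot: [0.804, 0.595, -0.002, 0.001]
contact_force: [-2.4, -5.7, 4.8]
opening: 0.005
finger_force: 3.1
```

```bash
python3 -c "
from h import *;go(0,0,.03)"
```

```text
t 5.3333 track [ 0.0007 -0.0002  0.0301] F x,y,z [-0.642  -6.1314  4.8129] op 0.005116512877784557
shift [ 0.0002 -0.0007  0.0001] turn [-0.0012  0.0049 -0.0042]
```

Call:
carry_out([
  {"rot": [0, 0, 0], "xyz": [0.001, 0, 0], "grip": 255},
  {"rot": [0, 0, 0], "xyz": [0.002, 0, 0], "grip": 255},
  {"rot": [0, 0, 0], "xyz": [0.002, 0, 0], "grip": 255},
])

```text
clock: 5.58
tool_pos: [0.5155, 0.0048, 0.0301]
eef_rot: [0.804, 0.594, -0.004, 0.002]
contact_force: [-2.0, -9.1, 6.1]
opening: 0.007
finger_force: 4.7
```

Call:
carry_out([
  {"rot": [0, 0, 0], "xyz": [0.001, 0, 0], "grip": 255},
  {"rot": [0, 0, 0], "xyz": [0.002, 0, 0], "grip": 255},
  {"rot": [0, 0, 0], "xyz": [0.002, 0, 0], "grip": 255},
])

```text
clock: 5.83
tool_pos: [0.5155, 0.0048, 0.0301]
eef_rot: [0.805, 0.594, -0.005, 0.002]
contact_force: [-2.3, -11.2, 7.4]
opening: 0.004
finger_force: 6.2
```

```bash
python3 -c "
from h import *;go(0,0,.03)"
```

```text
t 5.8333 track [ 0.0006 -0.0002  0.0301] F x,y,z [  1.0325 -11.3399   7.4434] op 0.0041878966739019455
shift [ 0.0002 -0.0006  0.0001] turn [-0.0025  0.0108 -0.0073]
```

The row stalled at TCP y ≈ 0, the predicted home place, and the force rose from 6 to 11 N, so it is on the stop. I'll back off, rise and check.

Call:
carry_out([
  {"rot": [0, 0, 0], "xyz": [-0.005, 0, 0], "grip": 255},
  {"rot": [0, 0, 0], "xyz": [-0.02, 0, 0], "grip": 255},
  {"rot": [0, 0, 0], "xyz": [-0.035, 0, 0], "grip": 255},
  {"rot": [0, 0, 0], "xyz": [-0.04, 0, -0.03], "grip": 255},
  {"rot": [0, 0, 0], "xyz": [-0.04, 0, -0.06], "grip": 255},
  {"rot": [0, 0, 0], "xyz": [-0.04, 0, -0.09], "grip": 255},
  {"rot": [0, 0, 0], "xyz": [-0.04, 0, -0.12], "grip": 255},
  {"rot": [0, 0, 0], "xyz": [-0.04, 0, -0.14], "grip": 255},
])

```text
clock: 6.5
tool_pos: [0.5072, -0.026, 0.1723]
eef_rot: [0.803, 0.596, 0.002, 0.0]
contact_force: [-0.4, -0.2, -0.1]
opening: 0.005
finger_force: 0.0
```

```bash
python3 -c "
from h import *;go(.155,.003,.17)
a=r.snapshot('side')[150:270,260:400,::-1]
cv2.imwrite('pics/s4.png',cv2.resize(a,None,fx=5,fy=5,interpolation=2))
# expected home cap centres
for y in (.15,.11,.07,.03): print((proj('side',[np.r_[O+y*ey,.068]])[0]-[259.5,149.5])*5)"
```

```text
t 6.5 track [ 0.0015 -0.0321  0.1723] F x,y,z [-0.3429 -0.3103 -0.1471] op 0.005149240161781542
shift [0.0352 0.1534 0.0028] turn [ 0.0027 -0.0022 -0.001 ]
[108.285  426.8217]
[176.7818 399.0685]
[243.94   371.8576]
[309.7983 345.1734]
```

View pics/s4.png

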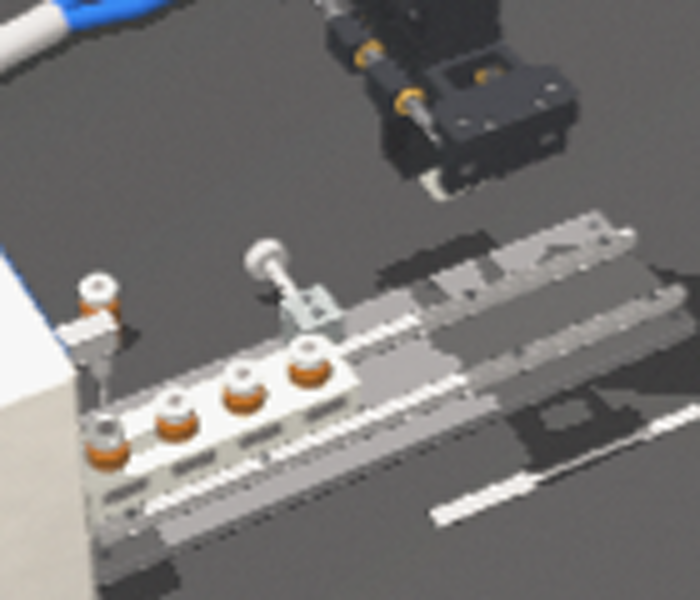

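The caps at (108,428), (176,400), (243,373) and (310,346) sit on the predicted home positions, the vials are upright and the bolt is still out. Next I go over to the far side of the knob.

Call:
carry_out([
  {"rot": [0, 0, 0], "xyz": [0.007, 0.03, 0], "grip": 255},
  {"rot": [0, 0, 0], "xyz": [0.014, 0.06, 0], "grip": 255},
  {"rot": [0, 0, 0], "xyz": [0.021, 0.09, 0], "grip": 255},
  {"rot": [0, 0, 0], "xyz": [0.028, 0.12, 0], "grip": 255},
  {"rot": [0, 0, 0], "xyz": [0.035, 0.145, 0], "grip": 255},
  {"rot": [0, 0, 0], "xyz": [0.035, 0.153, 0.02], "grip": 255},
  {"rot": [0, 0, 0], "xyz": [0.035, 0.153, 0.05], "grip": 255},
  {"rot": [0, 0, 0], "xyz": [0.035, 0.153, 0.08], "grip": 255},
])

```text
clock: 7.22
tool_pos: [0.6644, -0.037, 0.089]
eef_rot: [0.803, 0.596, 0.002, 0.0]
contact_force: [-0.0, 0.7, -0.6]
opening: 0.003
finger_force: 0.0
```

```bash
python3 -c "
from h import *;go(.155,.003,.024)"
```

```text
t 7.2167 track [0.1552 0.0027 0.089 ] F x,y,z [-0.2182  0.6409 -0.6404] op 0.00324127018859938
shift [ 0.0002 -0.0004  0.065 ] turn [ 0.0027 -0.002  -0.0018]
```

Call:
carry_out([
  {"rot": [0, 0, 0], "xyz": [0, 0, 0.025], "grip": 255},
  {"rot": [0, 0, 0], "xyz": [0, 0, 0.05], "grip": 255},
  {"rot": [0, 0, 0], "xyz": [0, 0, 0.067], "grip": 255},
  {"rot": [0, 0, 0], "xyz": [0, 0, 0.067], "grip": 255},
  {"rot": [0, 0, 0], "xyz": [0, -0.01, 0.067], "grip": 255},
  {"rot": [0, 0, 0], "xyz": [0, -0.02, 0.067], "grip": 255},
  {"rot": [0, 0, 0], "xyz": [0, -0.03, 0.067], "grip": 255},
  {"rot": [0, 0, 0], "xyz": [0, -0.036, 0.067], "grip": 255},
])

```text
clock: 7.88
tool_pos: [0.6281, -0.0261, 0.0237]
eef_rot: [0.803, 0.596, 0.001, -0.0]
contact_force: [0.5, -0.2, 0.1]
opening: 0.005
finger_force: 0.8
```

```bash
python3 -c "
from h import *;go(.0855,.003,.024)
a=r.snapshot('side')[150:270,260:400,::-1]
cv2.imwrite('pics/s5.png',cv2.resize(a,None,fx=5,fy=5,interpolation=2))"
```

```text
t 7.8833 track [0.1174 0.0026 0.0237] F x,y,z [ 0.4881 -0.0568  0.1478] op 0.0050475920533920365
shift [ 0.0004 -0.0319 -0.0003] turn [ 0.0005 -0.0011 -0.0009]
```

View pics/s5.png

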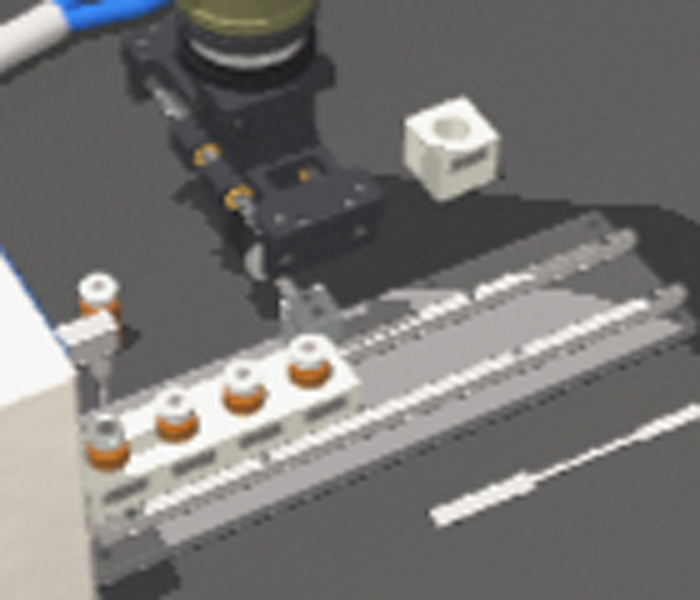

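The fingers stand just behind the knob at about (258,262), with a first light finger force of 0.8 N. Next I push in -x.

Call:
carry_out([
  {"rot": [0, 0, 0], "xyz": [0, -0.003, 0], "grip": 255},
  {"rot": [0, 0, 0], "xyz": [0, -0.006, 0], "grip": 255},
  {"rot": [0, 0, 0], "xyz": [0, -0.009, 0], "grip": 255},
  {"rot": [0, 0, 0], "xyz": [0, -0.012, 0], "grip": 255},
  {"rot": [0, 0, 0], "xyz": [0, -0.015, 0], "grip": 255},
  {"rot": [0, 0, 0], "xyz": [0, -0.018, 0], "grip": 255},
  {"rot": [0, 0, 0], "xyz": [0, -0.021, 0], "grip": 255},
  {"rot": [0, 0, 0], "xyz": [0, -0.024, 0], "grip": 255},
])

```text
clock: 8.6
tool_pos: [0.6054, -0.02, 0.0229]
eef_rot: [0.803, 0.596, 0.0, 0.0]
contact_force: [1.4, 0.6, 1.4]
opening: 0.003
finger_force: 0.9
```

Call:
carry_out([
  {"rot": [0, 0, 0], "xyz": [0, -0.002, 0], "grip": 255},
  {"rot": [0, 0, 0], "xyz": [0, -0.004, 0], "grip": 255},
  {"rot": [0, 0, 0], "xyz": [0, -0.006, 0], "grip": 255},
  {"rot": [0, 0, 0], "xyz": [0, -0.006, 0], "grip": 255},
])

```text
clock: 8.93
tool_pos: [0.5992, -0.0182, 0.0228]
eef_rot: [0.803, 0.596, -0.0, -0.0]
contact_force: [1.7, -0.1, -0.3]
opening: 0.008
finger_force: 0.4
```

```bash
python3 -c "
from h import *;go(.0815,.003,.024)"
```

```text
t 8.9333 track [0.0873 0.0018 0.0228] F x,y,z [ 1.6908  0.3812 -0.3342] op 0.00841772745203667
shift [ 0.0012 -0.0058 -0.0012] turn [-0.0008  0.0003 -0.0013]
```

Call:
carry_out([
  {"rot": [0, 0, 0], "xyz": [0, -0.0015, 0], "grip": 255},
  {"rot": [0, 0, 0], "xyz": [0, -0.003, 0], "grip": 255},
  {"rot": [0, 0, 0], "xyz": [0, -0.0045, 0], "grip": 255},
  {"rot": [0, 0, 0], "xyz": [0, -0.0045, 0], "grip": 255},
])

```text
clock: 9.27
tool_pos: [0.595, -0.0171, 0.0227]
eef_rot: [0.803, 0.596, -0.0, -0.0]
contact_force: [1.0, 1.0, 0.5]
opening: 0.004
finger_force: 0.4
```

Call:
carry_out([
  {"rot": [0, 0, 0], "xyz": [0, -0.001, 0], "grip": 255},
  {"rot": [0, 0, 0], "xyz": [0, -0.002, 0], "grip": 255},
  {"rot": [0, 0, 0], "xyz": [0, -0.003, 0], "grip": 255},
  {"rot": [0, 0, 0], "xyz": [0, -0.003, 0], "grip": 255},
])

```text
clock: 9.6
tool_pos: [0.5936, -0.0166, 0.0229]
eef_rot: [0.803, 0.596, 0.001, 0.001]
contact_force: [4.0, -0.4, -2.5]
opening: 0.004
finger_force: 2.1
```

```bash
python3 -c "
from h import *;go(.0785,.003,.024)"
```

```text
t 9.6 track [0.0815 0.0018 0.0229] F x,y,z [ 3.9494  0.7685 -2.5172] op 0.0035929200744392598
shift [ 0.0012 -0.003  -0.0011] turn [ 0.002  -0.0004 -0.002 ]
```

Call:
carry_out([
  {"rot": [0, 0, 0], "xyz": [0, -0.001, 0], "grip": 255},
  {"rot": [0, 0, 0], "xyz": [0, -0.002, 0], "grip": 255},
  {"rot": [0, 0, 0], "xyz": [0, -0.003, 0], "grip": 255},
  {"rot": [0, 0, 0], "xyz": [0, -0.003, 0], "grip": 255},
])

```text
clock: 9.93
tool_pos: [0.5935, -0.0165, 0.0231]
eef_rot: [0.803, 0.595, 0.003, 0.002]
contact_force: [9.5, -2.9, -5.7]
opening: 0.004
finger_force: 4.6
```

Call:
carry_out([
  {"rot": [0, 0, 0], "xyz": [0, 0.01, 0], "grip": 255},
  {"rot": [0, 0, 0], "xyz": [0, 0.03, 0], "grip": 255},
  {"rot": [0, 0, 0], "xyz": [0, 0.05, 0], "grip": 255},
  {"rot": [0, 0, 0], "xyz": [0, 0.06, -0.03], "grip": 255},
  {"rot": [0, 0, 0], "xyz": [0, 0.06, -0.06], "grip": 255},
  {"rot": [0, 0, 0], "xyz": [0, 0.06, -0.1], "grip": 255},
  {"rot": [0, 0, 0], "xyz": [0, 0.06, -0.14], "grip": 255},
  {"rot": [0, 0, 0], "xyz": [0, 0.06, -0.16], "grip": 255},
])

```text
clock: 10.6
tool_pos: [0.6475, -0.0324, 0.1871]
eef_rot: [0.803, 0.596, 0.001, 0.001]
contact_force: [1.0, 0.0, 0.4]
opening: 0.006
finger_force: 0.0
```

```bash
python3 -c "
from h import *;go(.0785,.003,.024)
a=r.snapshot('side')[150:270,260:400,::-1]
cv2.imwrite('pics/s6.png',cv2.resize(a,None,fx=5,fy=5,interpolation=2))
for x in(.068,): print((proj('side',[np.r_[O+x*ex+.003*ey,.032]])[0]-[259.5,149.5])*5)"
```

```text
t 10.6 track [0.1377 0.0022 0.1871] F x,y,z [0.9536 0.3167 0.4468] op 0.0057954654403069355
shift [ 0.0006 -0.0596  0.1629] turn [ 0.0024 -0.001  -0.0015]
[293.3652 293.5656]
```

View pics/s6.png

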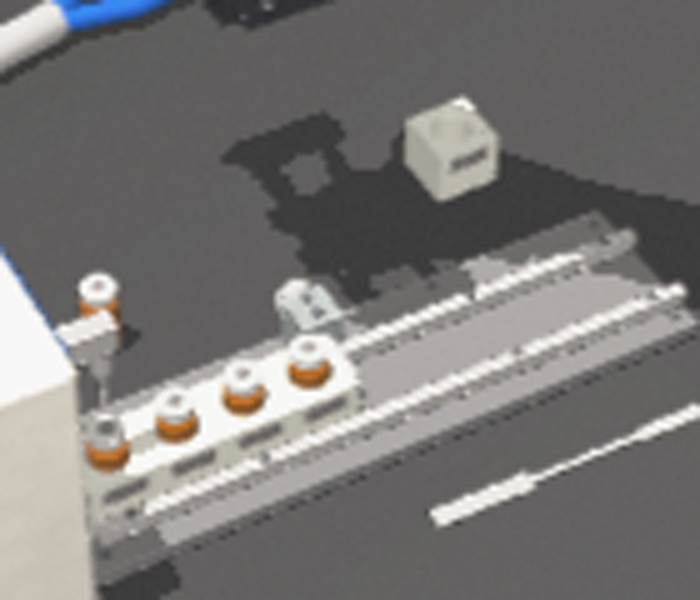

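The knob at about (293,297) lies against its housing, the row is still home and the vials are upright. I'm handing in.

```bash
python3 -c "
from plant import r;print(r.finish_job())"
```

```text
the job is handed in; nothing more can be done
None
```

I pushed the row home against the end stop, pushed the bolt's knob in against its housing behind it, and handed the job in at about 10.6 s; the last picture shows everything in place, but no verdict came back.

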